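Show the painter which lid needs the spare knob

TASK

Call the painter by pressing down the button of the desk bell with the fingertips. Then point from above at the middle of the bare lid of the lacquer box that has lost its knob, fingertips two to three centimetres over it for two seconds, and after that point the same way at the top of the loose spare knob in the parts tray for two seconds and finish still pointing there. Touch and move nothing but the bell, and do not dip down over the other boxes or the other parts as if pointing at them.

Things in the scene. Friction and masses are not known exactly. Their poses are not given: they have to be found in the camera images.
- bell: desk bell fixed to the table: wooden foot 84 mm across, steel dome up to 46 mm, a push button on top (20 mm across). Origin: centre of its underside, on the table
- bell_button (a joint): travel of the bell's button, m: 0 up, 0.006 fully down (2 N to start, 5 N fully down); it rings beyond 0.004 and springs back
- bell_top (a point): centre of the top of the bell's button, 64 mm above the table when up
- bare_box: round dark green lacquer box with a flat lid, 120 mm across, a thin brass band round its side, 71 mm high, whose lid has lost its knob: only a small spot of bare wood (12 mm) in the middle. Origin: centre of its underside
- bare_box_top (a point): middle of the top of that bare lid, 71 mm above the table; z up
- knob_box1: round dark green lacquer box with a flat lid, 120 mm across, a thin brass band round its side, with its brass knob (28 mm across, 28 mm high) in the middle of the lid, 99 mm high in all. Origin: centre of its underside
- knob_box2: the same as knob_box1, elsewhere on the table
- spare_knob: loose spare brass knob like those on the lids, mushroom-shaped, 28 mm across and 28 mm high, standing upright in the tray. Origin: centre of its underside
- spare_knob_top (a point): middle of the top of the spare knob, 33 mm above the table; z up
- clasp: loose brass clasp in the tray: plate 40 x 22 x 5 mm with a roll across one end, 12 mm high. Origin: centre of its underside
- hinge: loose brass hinge in the tray: two leaves, 40 x 36 mm together, 7 mm high. Origin: centre of its underside
- pull_ring: loose flat brass ring in the tray, 38 mm across, 6 mm high. Origin: centre of its underside
- shell_bowl: small white bowl, 84 mm across, 35 mm high. Origin: centre of its underside
- stone: grey rubbing stone, 50 x 26 x 18 mm. Origin: centre of its underside
- tray: dark wooden parts tray fixed to the table, 180 x 180 x 22 mm, walls and floor 5 mm, divided into four square compartments (centres 44 mm from the tray's middle along its x and y); one brass part lies in each, any part in any compartment. Origin: centre of its underside
There are look-alikes about, which are no part of the job. Leave any purple look-alike of the bare_box alone.

How it is judged (in metres and radians):
On the way, in this order (a step that is already met when the one before it is completed fails the run):
1. the bell's button is pressed down by the fingers (value of joint bell_button above 0.004 m and contact force between the fingers and bell above 0.5 N), for 0.02 s.
2. the fingertips dwell just over the middle of the bare lid (horizontal distance between the grasp point and bare_box_top below 0.025 m and z of the grasp point in the frame of bare_box_top between 0.02 and 0.08 m), for 1.8 s.
3. the fingertips dwell just over the spare knob (horizontal distance between the grasp point and spare_knob_top below 0.025 m and z of the grasp point in the frame of spare_knob_top between 0.02 and 0.08 m), for 1.8 s.
At the end, for the whole second after the job is handed in: The grasp point (19 mm behind the fingertips) is still within 25 mm sideways of the top of the spare knob and 20 to 80 mm above it; the bell's button is up; the boxes, the parts and the bystanders are within 5 mm of where they began, the bare box and the spare knob upright (all of step 3 and value of joint bell_button below 0.002 m and distance of each of bare_box, knob_box1, knob_box2, spare_knob, clasp, hinge, pull_ring, shell_bowl, stone from where it was at the start of the episode below 0.005 m and linear speed of spare_knob below 0.02 m/s and angle between each of bare_box, spare_knob's own z axis and vertical below 0.1 rad); the robot touches nothing.
It fails at once if the fingers touch something other than the bell (contact force between the fingers and anything else above 0.5 N and contact force between the fingers and bell below 0.05 N).
It fails at once if the arm or the gripper's body touches something (contact force between the arm and anything else above 0.5 N).
It fails at once if the fingers touch a box or a part (contact force between the fingers and bare_box above 0.5 N or contact force between the fingers and knob_box1 above 0.5 N or contact force between the fingers and knob_box2 above 0.5 N or contact force between the fingers and spare_knob above 0.5 N or contact force between the fingers and clasp above 0.5 N or contact force between the fingers and hinge above 0.5 N or contact force between the fingers and pull_ring above 0.5 N).
It fails at once if the hand dips over another box or part as if pointing at it (grasp point within 25 mm sideways and less than 55 mm above its top) ((horizontal distance between the grasp point and knob_box1 below 0.025 m and z of the grasp point in the frame of knob_box1 below 0.154 m) or (horizontal distance between the grasp point and knob_box2 below 0.025 m and z of the grasp point in the frame of knob_box2 below 0.154 m) or (horizontal distance between the grasp point and clasp below 0.025 m and z of the grasp point in the frame of clasp below 0.067 m) or (horizontal distance between the grasp point and hinge below 0.025 m and z of the grasp point in the frame of hinge below 0.062 m) or (horizontal distance between the grasp point and pull_ring below 0.025 m and z of the grasp point in the frame of pull_ring below 0.061 m)).
It fails at once if a box or a part is lifted or carried (distance of any of bare_box, knob_box1, knob_box2, spare_knob, clasp, hinge, pull_ring from where it was at the start of the episode above 0.02 m).
It also fails if it takes over 54 s, if anything falls off the work surface, if the arm or the gripper's body presses on something with over 40 N, if the wrist force passes 120 N, or if a joint passes its speed limit or range.

ROBOT

A 7-joint arm with a two-finger parallel gripper is mounted at the origin on the work surface. World frame = base frame: x ahead of the robot, y to its left, z up, the work surface at z = 0. Lengths are in mm, angles in rad, forces in N, time in s.
With the tool pointing down it reaches from about 425 to 875 mm from the base axis. Payload 8.4 kg.
Tool frame: the origin (TCP) lies at the very end of the fingers, on their centre line; the grasp point (between the pads) lies grasp_offset behind it (grasp_offset is the distance from the TCP to the grasp point, in mm); z points along the fingers, y is the direction in which the jaws open and shut (so a half turn about z gives the same grasp; the last joint's range is limited). The gripper opens to 87 mm and grips with 3 to 60 N. Pads are 19 mm wide; open, the fingers measure 117 mm over their backs; the gripper's body (75 mm by 190 mm) begins 51 mm behind the grasp point.
Start: joints at [1.141, 0.333, 0.04, 1.465, -0.013, 1.343, -0.059], TCP at [211.097, -614.737, 222.546] pointing down, gripper open.
Joint ranges: [-2.58, 2.58], [-0.38, 2.09], [-1.3, 1.39], [0.25, 2.4], [-1.5, 4.64], [0.08, 2.09], [-2.65, 2.65]. Speed limits (rad/s): [2.22, 2.22, 2.79, 2.79, 3.14, 3.14, 3.14].

INTERFACE

Orientations are given as a unit quaternion [w, x, y, z].
In Python, from bench import * gives the robot as it stands.
- The arm moves only by the shell command python3 -m creep 'ROWS' [FORCE]. ROWS is text: rows parted by semicolons, each of 7 numbers parted by spaces: the shift along the tool's x, y, z each as a share of 0.15 m, from -1 to 1, then the turn, a rotation vector about the tool's x, y, z each as a share of 45 degrees, from -1 to 1, then the closure, from 0 (fully open) to 1 (shut). In form: dx dy dz wx wy wz grip; .... A call has 1 to 10 rows; each row is the pose to reach, as a shift and turn from the pose measured when the call began, along the tool's axes at that moment; what a row does not reach only later rows make up. A row lasts 1/10 s, in which the tool goes at most 50 mm and 8.59 degrees, less where a joint would pass 70% of its speed; a pose out of reach is approached as far as the arm can. A call with a number of a shift or a turn outside -1 to 1 is refused whole. A call with a gripper value outside its range is refused whole. The fingers move at their own pace and stop on an object; FORCE is the grip in N (left out, the last holds). Time passes only in rows, so rows that repeat a pose let the fingers close. It gives the time, the measured TCP pose, the force and the opening at its end, in the units of the state.
- read_state(): the state, without advancing time (a new reading comes with each control period).
- grab_frame(name): name is "scene" or "top" or "wrist"; returns a dict with "image" (400x640x3 uint8, red, green, blue), "fov_y" (degrees; the focal length in pixels is half the picture's height over the tangent of half this angle, whatever the lens; pixels are square), "cx", "cy" (the principal point, pixels), "k1" (the pictures are not rectified: a ray, as slopes to the right and down, at radius r is drawn at 1 + k1 r^2 times it, then the intrinsics apply), "rvec" (rotation vector, rad) and "tvec" (3), from world to camera coordinates, as OpenCV has them; the wrist camera has in their place "T_tool_cam" (4x4, takes a point from camera to tool coordinates, whose origin is the TCP and whose axes are the flange's). Camera axes: x right, y down, z forward; pixel columns grow to the right and rows downward; lengths in mm; the calibration is good to about 2 mm. A picture is of the moment at which its call begins: read the wrist's pose just before it. There is no depth.
- hand_in(): hands the job in, once; it reports no verdict.
The state is a dict: "clock": time; "joint_pos": joint angles; "dq": joint speeds; "joint_torque": joint torques, N m; "tool_pos": TCP position; "tcp_rot": TCP orientation; "ft_force": force on the tool from outside, world axes, zero at the start; "moment": the same for the moment, N m; "grip_width": finger opening in mm.
Only numpy, scipy, OpenCV 4.12 (cv2) and the standard library are available. Lean on these libraries where they do the work, as an engineer would, in place of code of your own. Each camera call takes 0.05 s, during which the arm holds its last target. There are 200 camera calls.

## Working session

There is one attempt and no reset: what is moved stays moved. The work goes in short steps, Python scripts to look and compute and a shell command to move; the robot and the scene stay as the last step left them, time stands still between calls to the robot, and variables do not carry over. Pictures are saved under pics/ and viewed, on a budget of 10 in all, crops included, one or two more only if the job needs it, and the job is handed in when it is done.

```bash
mkdir -p pics; ls
python3 - <<'E'
from bench import *
import cv2,pickle
s=read_state();print(s)
d={}
for n in("top","scene"):
    f=grab_frame(n);d[n]=f
    cv2.imwrite(f"pics/{n}0.png",f["image"][:,:,::-1]);print({k:v for k,v in f.items() if k!="image"})
pickle.dump(d,open("f0.pkl","wb"))
E
```

```text
pics
{'clock': 0.0, 'joint_pos': array([ 1.14081297,  0.33391222,  0.0398155 ,  1.46630644, -0.01339233,
        1.34330712, -0.05849893]), 'dq': array([ 2.01699140e-04,  1.32993011e-03,  4.27114776e-05,  6.97194126e-04,
        1.83785739e-03,  3.55473741e-04, -1.80214683e-04]), 'joint_torque': array([-5.37399665e-04, -6.56363726e+01,  1.33541342e+00, -4.03812361e+01,
       -5.94915077e-02,  4.47188364e-02,  1.71285405e-04]), 'tool_pos': array([ 210.95215008, -614.29677767,  221.64041761]), 'tcp_rot': array([-8.12676175e-04,  9.86350292e-01,  1.64658452e-01, -1.87075215e-04]), 'ft_force': array([ 0.16656006,  0.66220348, -0.19076013]), 'moment': array([-0.05934086, -0.06306961, -0.0318753 ]), 'grip_width': 86.8689329617584}
{'fov_y': 53.03605820717889, 'cx': 317.0238043561045, 'cy': 197.17066146982106, 'k1': 0.03061637939805021, 'rvec': array([ 2.14402232, -2.08531318,  0.19485269]), 'tvec': array([ 60.03494656, 537.99332185, 955.89877954])}
{'fov_y': 57.26040796771587, 'cx': 319.14732861308676, 'cy': 205.24876643215205, 'k1': 0.006914671133080051, 'rvec': array([ 2.30190485,  1.08453143, -0.37056603]), 'tvec': array([-378.99824722, -254.81113867, 1476.318984  ])}
```

View pics/top0.png

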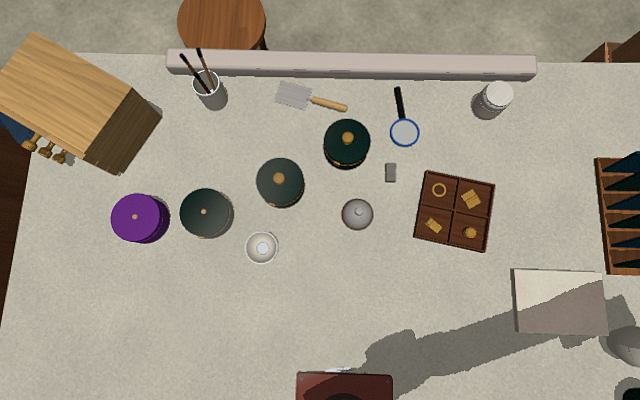

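View pics/scene0.png

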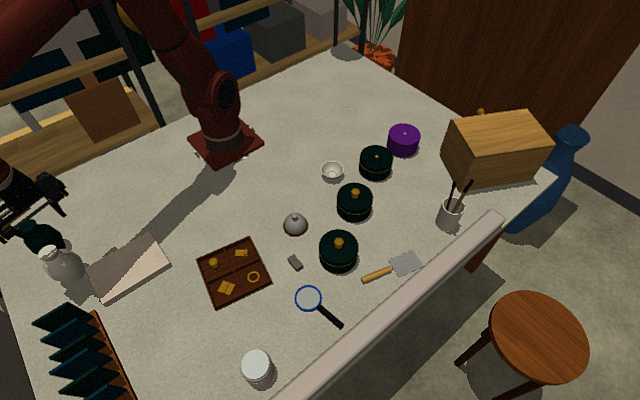

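The top view shows these candidates:
- **Bell:** (357,213). The bowl at (262,248) is the only thing like it.
- **Bare box:** the green one at (206,212), with a small spot on its lid. The purple look-alike is at (138,217), and the knobbed boxes are at (279,182) and (347,140).
- **Spare knob:** (470,232). The other tray parts are the ring (439,190), hinge (471,198) and clasp (433,226).

Next I'll measure positions and check these in a close crop.

```bash
cat > h.py <<'E'
import numpy as np,cv2
from scipy.spatial.transform import Rotation as R
def K(f):
    F=200/np.tan(np.radians(f["fov_y"]/2));return np.array([[F,0,f["cx"]],[0,F,f["cy"]],[0,0,1.]]),np.array([f["k1"],0,0,0.])
def at(f,px,z,ex=None):
    k,d=K(f);n=cv2.undistortPointsIter(np.array([[px]],float),k,d,None,None,(3,50,1e-9)).ravel()
    if ex is None: Rm=cv2.Rodrigues(f["rvec"])[0];c=-Rm.T@f["tvec"];r=Rm.T@[*n,1]
    else: r=ex[:3,:3]@[*n,1];c=ex[:3,3]
    return (c+r*(z-c[2])/r[2]).round(1)
def proj(f,p):
    k,d=K(f);return cv2.projectPoints(np.array([p],float),f["rvec"],f["tvec"],k,d)[0].ravel().round(1)
E
python3 - <<'E'
from h import *;import pickle
d=pickle.load(open("f0.pkl","rb"));t,s=d["top"],d["scene"]
for n,a,b,z in [("bell",(359,211),(295,214.5),64),("bare",(203.5,212),(376.5,156),71),("kb1",(279,178),(355,190),99),("kb2",(347.5,137),(339,241),99),("knob",(470,232),(213,261),33),("ring",(439,190),(253,277),11),("hinge",(471,198),(226,288),12),("clasp",(433,226),(241,252),15)]:
    print(n,at(t,a,z),at(s,b,z))
im=t["image"][:,:,::-1]
A=cv2.resize(im[160:260,150:300],None,fx=4,fy=4,interpolation=2);B=cv2.resize(im[160:260,410:500],None,fx=4,fy=4,interpolation=2)
cc=cv2.resize(im[190:240,335:385],None,fx=4,fy=4,interpolation=2)
B[:0]=0
o=np.hstack([A,B])[:, :];o=cv2.resize(o,(800,333));o=np.vstack([o,np.zeros((200,800,3),np.uint8)]);o[333:,:200]=cc
si=s["image"][:,:,::-1]
o[333:,210:]=cv2.resize(si[130:180,310:457],(590,200))
cv2.imwrite("pics/crop.png",o)
E
```

```text
bell [501.9 -29.7  64. ] [503.6 -22.8  64. ]
bare [488.  351.8  71. ] [490.2 357.   71. ]
kb1 [571.8 167.7  99. ] [572.  173.6  99. ]
kb2 [680.3   3.5  99. ] [684.    6.3  99. ]
knob [ 461.5 -310.3   33. ] [ 463.2 -308.6   33. ]
ring [ 572.  -243.1   11. ] [ 575.  -240.5   11. ]
hinge [ 552.7 -324.6   12. ] [ 554.1 -322.    12. ]
clasp [ 476.3 -223.8   15. ] [ 480.5 -223.    15. ]
```

View pics/crop.png

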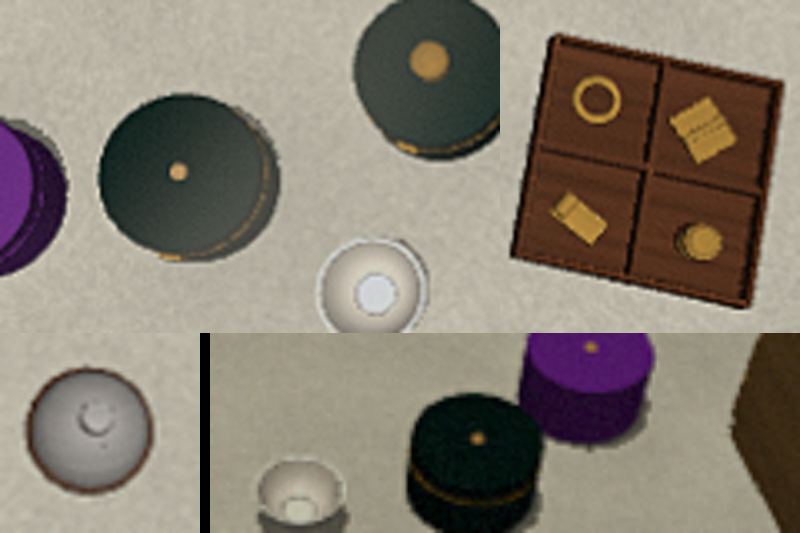

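The crop confirms the choices:
- **Bare box:** the green one with the small bare spot, at (203.4,211.6). The purple one is the look-alike.
- **Spare knob:** the round part at (470.9,232.6).
- **Bell button:** (359.2,211.2).

The top and scene cameras agree to 2–7 mm, so I'll use averages and refine with the wrist camera. Now I'll work out the moves to the bell.

```bash
cat > go.py <<'E'
import sys;from h import *;from bench import *
s=read_state();q=s["tcp_rot"];T=R.from_quat([*q[1:],q[0]])
d=T.inv().apply(np.array([float(a) for a in sys.argv[1:4]])-s["tool_pos"])/150
print("clock",s["clock"],"tool",s["tool_pos"].round(1),"F",s["ft_force"].round(2),"w",s["grip_width"].round(1))
# remaining tilt: rotation to straight-down with same heading, in tool axes
x=T.apply([1,0,0]);x[2]=0;x/=np.linalg.norm(x);z=np.array([0,0,-1.]);D=R.from_matrix(np.c_[x,np.cross(z,x),z])
print("shift shares",d.round(3),"turn shares",((T.inv()*D).as_rotvec()/np.radians(45)).round(4))
E
python3 go.py 502 -27 160
```

```text
Traceback (most recent call last):
  File "go.py", line 4, in <module>
    print("clock",s["clock"],"tool",s["tool_pos"].round(1),"F",s["ft_force"].round(2),"w",s["grip_width"].round(1))
                                                                                          ^^^^^^^^^^^^^^^^^^^^^
AttributeError: 'float' object has no attribute 'round'
```

```bash
sed -i 's/s\["grip_width"\].round(1)/round(s["grip_width"],1)/' go.py; python3 go.py 502 -27 160
```

```text
clock 0.1 tool [ 210.9 -614.4  221.7] F [-0.47 -0.13 -0.02] w 87.2
shift shares [ 3.107 -3.073  0.416] turn shares [-0.0019  0.0001 -0.    ]
```

```bash
python3 -m creep '0.15 -0.15 0 0 0 0 1; 0.35 -0.35 0 0 0 0 1; 0.55 -0.55 0 0 0 0 1; 0.75 -0.75 0 0 0 0 1; 0.9 -0.9 0 0 0 0 1; 1 -1 0 0 0 0 1; 1 -1 0 0 0 0 1' 20; python3 go.py 502 -27 160
```

```text
clock: 0.8
tool_pos: [306.1, -420.9, 222.0]
tcp_rot: [-0.001, 0.986, 0.167, 0.0]
ft_force: [-0.6, 0.5, 0.2]
grip_width: 38.9
clock 0.8 tool [ 306.1 -420.9  222. ] F [-0.64  0.5   0.16] w 38.9
shift shares [ 2.098 -2.048  0.419] turn shares [-0.0026 -0.0007  0.    ]
```

```bash
python3 -m creep '0.2 -0.2 0 0 0 0 1; 0.4 -0.4 0 0 0 0 1; 0.6 -0.6 0 0 0 0 1; 0.8 -0.8 0 0 0 0 1; 0.95 -0.93 0 0 0 0 1; 1 -1 0 0 0 0 1; 1 -1 0 0 0 0 1'; python3 go.py 502 -27 160
```

```text
clock: 1.5
tool_pos: [398.6, -229.1, 222.3]
tcp_rot: [-0.001, 0.986, 0.168, 0.0]
ft_force: [-0.0, -1.6, 1.0]
grip_width: 0.5
clock 1.5 tool [ 398.6 -229.1  222.3] F [-0.01 -1.59  0.97] w 0.5
shift shares [ 1.097 -1.042  0.418] turn shares [-0.0028 -0.0005  0.    ]
```

```bash
python3 -m creep '0.2 -0.2 0.05 0 0 0 1; 0.4 -0.4 0.1 0 0 0 1; 0.6 -0.6 0.2 0 0 0 1; 0.8 -0.8 0.3 0 0 0 1; 0.95 -0.93 0.35 0 0 0 1; 1 -1 0.4 0 0 0 1; 1 -1 0.4 0 0 0 1; 1 -1 0.4 0 0 0 1'; python3 go.py 502 -27 160
python3 - <<'E'
from bench import *
import pickle,cv2
s=read_state();f=grab_frame("wrist");pickle.dump((s,f),open("w1.pkl","wb"))
cv2.imwrite("pics/w1.png",f["image"][:,:,::-1]);print(f["T_tool_cam"].round(3).tolist(),f["fov_y"],f["k1"])
E
```

```text
clock: 2.3
tool_pos: [490.1, -40.1, 162.5]
tcp_rot: [-0.001, 0.986, 0.167, -0.0]
ft_force: [0.6, -0.5, -0.0]
grip_width: 0.4
clock 2.3 tool [490.1 -40.1 162.5] F [ 0.55 -0.5  -0.02] w 0.4
shift shares [ 0.103 -0.056  0.017] turn shares [-0.0026  0.0007 -0.    ]
[[0.0, -0.966, -0.259, 70.831], [1.0, 0.001, -0.001, 0.996], [0.001, -0.259, 0.966, -162.698], [0.0, 0.0, 0.0, 1.0]] 63.6603903812213 0.0030842872978138905
```

View pics/w1.png

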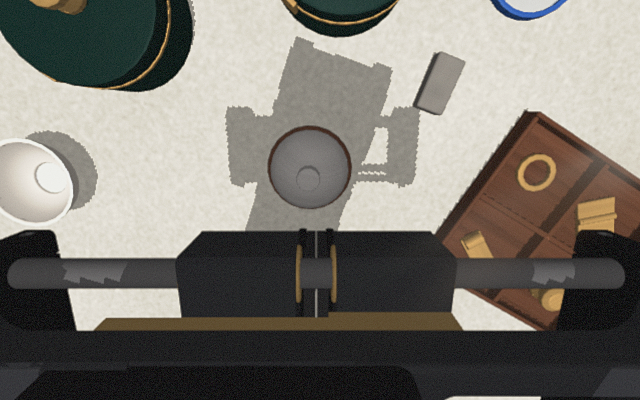

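The wrist picture shows the bell foot around (309,168) and the button at (308,179), just ahead of the closed fingers. Both go into the ray calculation below.

```bash
cat >> h.py <<'E'
def ext(s,f):
    q=s["tcp_rot"];T=np.eye(4);T[:3,:3]=R.from_quat([*q[1:],q[0]]).as_matrix();T[:3,3]=s["tool_pos"];return T@f["T_tool_cam"]
E
python3 - <<'E'
from h import *;import pickle
s,f=pickle.load(open("w1.pkl","rb"));X=ext(s,f)
print(at(f,(308,179),64,X),"foot edges",at(f,(309.5,126),5,X),at(f,(309.5,209),5,X),at(f,(268,167),5,X),at(f,(351,167),5,X))
E
python3 go.py 503 -27 90
```

```text
[504.9 -28.8  64. ] foot edges [543.1 -15.7   5. ] [463.5 -43.    5. ] [491.4  10.5   5. ] [518.8 -68.    5. ]
clock 2.35 tool [490.2 -40.2 162.8] F [-0.17 -0.18 -0.12] w 0.5
shift shares [ 0.11  -0.055  0.486] turn shares [-0.0021  0.0001 -0.    ]
```

The wrist estimate puts the bell at (504,-28.5), and the foot measures 84 mm across as given. It agrees with the top camera. I'll descend to just above the button.

```bash
python3 go.py 504 -28.5 75; python3 -m creep '0.05 -0.03 0 0 0 0 1; 0.11 -0.045 0.1 0 0 0 1; 0.11 -0.045 0.25 0 0 0 1; 0.11 -0.045 0.4 0 0 0 1; 0.11 -0.045 0.5 0 0 0 1; 0.11 -0.045 0.58 0 0 0 1; 0.11 -0.045 0.58 0 0 0 1; 0.11 -0.045 0.58 0 0 0 1'; python3 go.py 504 -28.5 58
```

```text
clock 2.35 tool [490.2 -40.2 162.8] F [-0.17 -0.18 -0.12] w 0.5
shift shares [ 0.113 -0.043  0.586] turn shares [-0.0021  0.0001 -0.    ]
clock: 3.15
tool_pos: [503.9, -28.6, 76.4]
tcp_rot: [-0.001, 0.986, 0.166, 0.0]
ft_force: [1.0, -0.1, -0.2]
grip_width: 0.4
clock 3.15 tool [503.9 -28.6  76.4] F [ 0.95 -0.11 -0.15] w 0.4
shift shares [0.001 0.    0.122] turn shares [-0.0019 -0.0005  0.    ]
```

```bash
python3 -m creep '0 0 0.05 0 0 0 1; 0 0 0.08 0 0 0 1; 0 0 0.1 0 0 0 1; 0 0 0.115 0 0 0 1; 0 0 0.12 0 0 0 1; 0 0 0.12 0 0 0 1; 0 0 0.12 0 0 0 1'; python3 go.py 504 -28.5 58
```

```text
clock: 3.85
tool_pos: [504.3, -28.7, 58.7]
tcp_rot: [-0.001, 0.986, 0.166, 0.0]
ft_force: [0.4, -1.3, 4.2]
grip_width: 0.3
clock 3.85 tool [504.3 -28.7  58.7] F [ 0.41 -1.26  4.19] w 0.3
shift shares [-0.002 -0.002  0.005] turn shares [-0.0013 -0.0014  0.    ]
```

Force is 4.2 N at z 58.7, so the button is about 5 mm down. I'll press slightly more to be sure, then lift.

```bash
python3 -m creep '0 0 0.006 0 0 0 1; 0 0 0.01 0 0 0 1; 0 0 0.01 0 0 0 1'; python3 -m creep '0 0 -0.05 0 0 0 1; 0 0 -0.2 0 0 0 1; 0 0 -0.4 0 0 0 1; 0 0 -0.6 0 0 0 1; 0 0 -0.8 0 0 0 1; 0 0 -0.9 0 0 0 1; 0 0 -0.9 0 0 0 1'; python3 go.py 489 353 190
```

```text
clock: 4.15
tool_pos: [504.4, -28.7, 58.3]
tcp_rot: [-0.0, 0.986, 0.166, 0.0]
ft_force: [-4.8, -2.3, 16.7]
grip_width: 0.5
clock: 4.85
tool_pos: [505.1, -28.5, 195.1]
tcp_rot: [0.0, 0.986, 0.166, 0.002]
ft_force: [0.9, 0.8, -0.4]
grip_width: 0.1
clock 4.85 tool [505.1 -28.5 195.1] F [ 0.86  0.79 -0.41] w 0.1
shift shares [ 0.733 -2.438  0.035] turn shares [ 0.001  -0.0046 -0.    ]
```

The button bottomed at 16.7 N and sprang free. Next stop is over the bare box, a bit short of it for a wrist look.

```bash
python3 -m creep '0.05 -0.15 0 0 0 0 1; 0.1 -0.4 0 0 0 0 1; 0.15 -0.65 0 0 0 0 1; 0.2 -0.85 0 0 0 0 1; 0.2 -1 0 0 0 0 1; 0.2 -1 0 0 0 0 1';python3 -m creep '0.05 -0.2 0 0 0 0 1; 0.1 -0.4 0 0 0 0 1; 0.15 -0.65 0 0 0 0 1; 0.2 -0.85 0 0 0 0 1; 0.2 -1 0 0 0 0 1; 0.2 -1 0 0 0 0 1'; python3 go.py 465 345 190
```

```text
clock: 5.45
tool_pos: [482.3, 126.6, 193.9]
tcp_rot: [-0.001, 0.986, 0.169, 0.001]
ft_force: [0.3, 0.2, 0.3]
grip_width: 0.3
clock: 6.05
tool_pos: [458.6, 280.6, 192.8]
tcp_rot: [-0.001, 0.985, 0.171, -0.0]
ft_force: [0.6, 0.2, -0.4]
grip_width: 0.4
clock 6.05 tool [458.6 280.6 192.8] F [ 0.59  0.15 -0.4 ] w 0.4
shift shares [ 0.185 -0.39   0.02 ] turn shares [-0.003   0.0004 -0.    ]
```

```bash
python3 -m creep '0.08 -0.15 0 0 0 0 1; 0.15 -0.3 0 0 0 0 1; 0.185 -0.39 0.02 0 0 0 1; 0.185 -0.39 0.02 0 0 0 1; 0.185 -0.39 0.02 0 0 0 1'
python3 - <<'E'
from bench import *
import pickle,cv2
s=read_state();f=grab_frame("wrist");pickle.dump((s,f),open("w2.pkl","wb"))
cv2.imwrite("pics/w2.png",f["image"][:,:,::-1])
E
```

```text
clock: 6.55
tool_pos: [465.2, 343.4, 189.0]
tcp_rot: [-0.001, 0.985, 0.171, -0.001]
ft_force: [0.5, -0.7, -0.7]
grip_width: 0.6
```

View pics/w2.png

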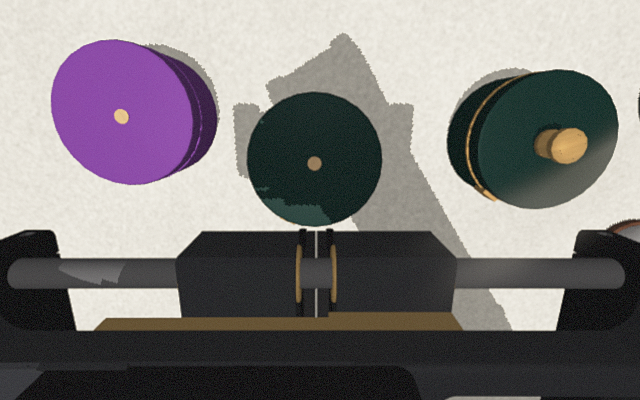

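The bare green lid is right ahead with its spot at (314.5,163). The purple box is at left with its spot at (121,117), and the knobbed box is at right.

```bash
python3 - <<'E'
from h import *;import pickle
s,f=pickle.load(open("w2.pkl","rb"));X=ext(s,f)
print(at(f,(314.5,163),71,X),"lid edges",at(f,(247,160),71,X),at(f,(382,160),71,X))
E
python3 go.py 489 352.5 96
```

```text
[491.2 353.2  71. ] lid edges [473.8 409.6  71. ] [513.6 298.6  71. ]
clock 6.6 tool [465.4 343.2 189.3] F [ 0.73  0.38 -0.18] w 0.4
shift shares [ 0.17  -0.005  0.622] turn shares [-0.0017  0.0019 -0.    ]
```

The lid measures 118 mm across against the 120 given, and the target (490.5,353) matches the top camera. I'll descend and dwell for more than 2 s.

```bash
python3 -m creep '0.09 0 0 0 0 0 1; 0.18 0 0.1 0 0 0 1; 0.18 -0.005 0.3 0 0 0 1; 0.18 -0.005 0.45 0 0 0 1; 0.18 -0.005 0.55 0 0 0 1; 0.18 -0.005 0.615 0 0 0 1; 0.18 -0.005 0.615 0 0 0 1; 0.18 -0.005 0.615 0 0 0 1'; python3 go.py 490.5 353 96; python3 -m creep '0 0 0 0 0 0 1;0 0 0 0 0 0 1;0 0 0 0 0 0 1;0 0 0 0 0 0 1;0 0 0 0 0 0 1;0 0 0 0 0 0 1;0 0 0 0 0 0 1;0 0 0 0 0 0 1;0 0 0 0 0 0 1;0 0 0 0 0 0 1'; python3 -m creep '0 0 0 0 0 0 1;0 0 0 0 0 0 1;0 0 0 0 0 0 1;0 0 0 0 0 0 1;0 0 0 0 0 0 1;0 0 0 0 0 0 1;0 0 0 0 0 0 1;0 0 0 0 0 0 1;0 0 0 0 0 0 1;0 0 0 0 0 0 1';  python3 -m creep '0 0 0 0 0 0 1;0 0 0 0 0 0 1;0 0 0 0 0 0 1';python3 go.py 490.5 353 96
```

```text
clock: 7.4
tool_pos: [491.0, 353.3, 97.8]
tcp_rot: [-0.001, 0.985, 0.171, -0.0]
ft_force: [-0.2, 1.0, 0.3]
grip_width: 0.3
clock 7.4 tool [491.  353.3  97.8] F [-0.17  1.01  0.27] w 0.3
shift shares [-0.004  0.001  0.012] turn shares [-0.002   0.0005 -0.    ]
clock: 8.4
tool_pos: [491.0, 353.3, 97.8]
tcp_rot: [-0.001, 0.985, 0.171, -0.0]
ft_force: [-0.0, 0.0, 0.2]
grip_width: 0.7
clock: 9.4
tool_pos: [491.0, 353.3, 97.8]
tcp_rot: [-0.001, 0.985, 0.171, -0.0]
ft_force: [-0.1, -0.4, -0.2]
grip_width: 0.5
clock: 9.7
tool_pos: [491.0, 353.3, 97.8]
tcp_rot: [-0.001, 0.985, 0.171, -0.0]
ft_force: [0.0, -0.2, 0.6]
grip_width: 0.5
clock 9.7 tool [491.  353.3  97.8] F [ 0.01 -0.2   0.62] w 0.5
shift shares [-0.004  0.001  0.012] turn shares [-0.0021  0.0005 -0.    ]
```

Dwell done: 2.3 s at 27 mm over the lid. Now up and across to the tray.

```bash
python3 -m creep '0 0 -0.1 0 0 0 1; 0 0 -0.3 0 0 0 1; 0 0 -0.5 0 0 0 1; 0 0 -0.7 0 0 0 1; 0 0 -0.75 0 0 0 1;0 0 -0.75 0 0 0 1'; python3 go.py 450 -305 160
```

```text
clock: 10.3
tool_pos: [491.6, 353.8, 212.4]
tcp_rot: [-0.001, 0.985, 0.171, 0.001]
ft_force: [-0.5, 0.0, 0.2]
grip_width: 0.4
clock 10.3 tool [491.6 353.8 212.4] F [-0.46  0.04  0.19] w 0.4
shift shares [-1.738  4.044  0.336] turn shares [-0.0027 -0.0034  0.    ]
```

```bash
python3 -m creep '-0.05 0.15 0 0 0 0 1; -0.15 0.4 0 0 0 0 1; -0.2 0.65 0 0 0 0 1; -0.3 0.85 0 0 0 0 1; -0.35 1 0 0 0 0 1; -0.35 1 0 0 0 0 1';python3 -m creep '-0.08 0.2 0 0 0 0 1; -0.16 0.4 0 0 0 0 1; -0.2 0.65 0 0 0 0 1; -0.3 0.85 0 0 0 0 1; -0.35 1 0 0 0 0 1; -0.35 1 0 0 0 0 1';  python3 go.py 450 -305 160
```

```text
clock: 10.9
tool_pos: [492.7, 190.3, 210.7]
tcp_rot: [-0.0, 0.986, 0.168, 0.0]
ft_force: [0.9, 0.0, -0.5]
grip_width: 0.6
clock: 11.5
tool_pos: [492.5, 28.3, 209.7]
tcp_rot: [0.0, 0.986, 0.166, -0.001]
ft_force: [0.7, 0.1, 0.2]
grip_width: 0.2
clock 11.5 tool [492.5  28.3 209.7] F [0.7  0.09 0.23] w 0.2
shift shares [-0.993  2.007  0.333] turn shares [0.0001 0.0019 0.    ]
```

```bash
python3 -m creep '-0.1 0.2 0 0 0 0 1; -0.2 0.4 0 0 0 0 1; -0.3 0.65 0 0 0 0 1; -0.4 0.85 0 0 0 0 1; -0.45 1 0 0 0 0 1; -0.45 1 0 0 0 0 1'; python3 go.py 450 -305 160
```

```text
clock: 12.1
tool_pos: [477.3, -137.9, 208.8]
tcp_rot: [0.0, 0.987, 0.164, -0.001]
ft_force: [-0.4, 0.4, 0.5]
grip_width: 0.5
clock 12.1 tool [ 477.3 -137.9  208.8] F [-0.38  0.38  0.53] w 0.5
shift shares [-0.531  0.995  0.327] turn shares [-0.0005  0.0037 -0.    ]
```

```bash
python3 -m creep '-0.12 0.2 0 0 0 0 1; -0.25 0.4 0 0 0 0 1; -0.4 0.65 0 0 0 0 1; -0.5 0.85 0.1 0 0 0 1; -0.6 0.97 0.2 0 0 0 1; -0.63 1 0.3 0 0 0 1; -0.63 1 0.33 0 0 0 1; -0.63 1 0.33 0 0 0 1'
python3 - <<'E'
from bench import *
import pickle,cv2
s=read_state();f=grab_frame("wrist");pickle.dump((s,f),open("w3.pkl","wb"))
cv2.imwrite("pics/w3.png",f["image"][:,:,::-1])
E
```

```text
clock: 12.9
tool_pos: [436.9, -308.0, 158.7]
tcp_rot: [-0.001, 0.986, 0.165, -0.002]
ft_force: [0.5, -1.4, 0.6]
grip_width: 0.4
```

View pics/w3.png

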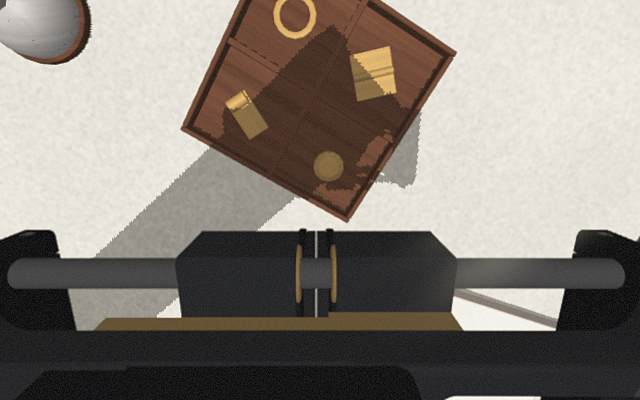

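The round knob is at (328.5,166). The ring is at (295,18), the hinge at (374,73) and the clasp at (247,114).

```bash
python3 - <<'E'
from h import *;import pickle
s,f=pickle.load(open("w3.pkl","rb"));X=ext(s,f)
print(at(f,(328.5,166),33,X),"hinge",at(f,(374,73),12,X),"knob edges",at(f,(314,166),33,X),at(f,(343.5,166),33,X))
E
python3 go.py 463 -310 59
```

```text
[ 463.2 -311.7   33. ] hinge [ 552.9 -323.9   12. ] knob edges [ 459.  -299.3   33. ] [ 467.7 -324.4   33. ]
clock 12.95 tool [ 437.3 -308.3  159.6] F [-0.24  0.23  1.02] w 0.9
shift shares [0.16  0.067 0.67 ] turn shares [-0.0015  0.0032 -0.    ]
```

The knob measures 27 mm across against the 28 given, at (463.2,-311.7), in agreement with the top camera. I'll align while still high, then go down and dwell.

```bash
python3 -m creep '0.08 0.04 0 0 0 0 1; 0.16 0.075 0.05 0 0 0 1; 0.16 0.075 0.25 0 0 0 1; 0.16 0.075 0.45 0 0 0 1; 0.16 0.075 0.58 0 0 0 1; 0.16 0.075 0.65 0 0 0 1; 0.16 0.075 0.665 0 0 0 1; 0.16 0.075 0.665 0 0 0 1'; python3 -m creep '0 0 0 0 0 0 1;0 0 0 0 0 0 1;0 0 0 0 0 0 1;0 0 0 0 0 0 1;0 0 0 0 0 0 1;0 0 0 0 0 0 1;0 0 0 0 0 0 1;0 0 0 0 0 0 1;0 0 0 0 0 0 1;0 0 0 0 0 0 1'; python3 -m creep '0 0 0 0 0 0 1;0 0 0 0 0 0 1;0 0 0 0 0 0 1;0 0 0 0 0 0 1;0 0 0 0 0 0 1;0 0 0 0 0 0 1;0 0 0 0 0 0 1;0 0 0 0 0 0 1;0 0 0 0 0 0 1;0 0 0 0 0 0 1';  python3 -m creep '0 0 0 0 0 0 1;0 0 0 0 0 0 1;0 0 0 0 0 0 1;0 0 0 0 0 0 1'; python3 go.py 463 -311.5 59
python3 - <<'E'
from bench import *
import cv2,pickle,numpy as np
d=pickle.load(open("f0.pkl","rb"));o=[]
for n,(a,b,c,e) in {"top":(100,280,100,500),"scene":(110,310,180,430)}.items():
    f=grab_frame(n);o.append(cv2.resize(f["image"][a:b,c:e,::-1],(800,300) if n=="top" else (800,300)))
cv2.imwrite("pics/end.png",np.vstack(o))
E
```

```text
clock: 13.75
tool_pos: [464.2, -310.9, 60.2]
tcp_rot: [-0.0, 0.986, 0.165, -0.001]
ft_force: [0.5, -0.6, 0.1]
grip_width: 0.6
clock: 14.75
tool_pos: [464.2, -310.9, 60.1]
tcp_rot: [-0.0, 0.986, 0.165, -0.001]
ft_force: [0.4, -0.3, -0.2]
grip_width: 0.4
clock: 15.75
tool_pos: [464.2, -310.9, 60.1]
tcp_rot: [-0.0, 0.986, 0.165, -0.001]
ft_force: [-0.2, 0.0, -0.6]
grip_width: 0.5
clock: 16.15
tool_pos: [464.2, -311.0, 60.1]
tcp_rot: [-0.0, 0.986, 0.165, -0.001]
ft_force: [-0.2, -0.2, -1.0]
grip_width: 0.1
clock 16.15 tool [ 464.2 -311.    60.1] F [-0.21 -0.21 -1.04] w 0.1
shift shares [-0.009  0.001  0.008] turn shares [-0.0011  0.0025 -0.    ]
```

View pics/end.png

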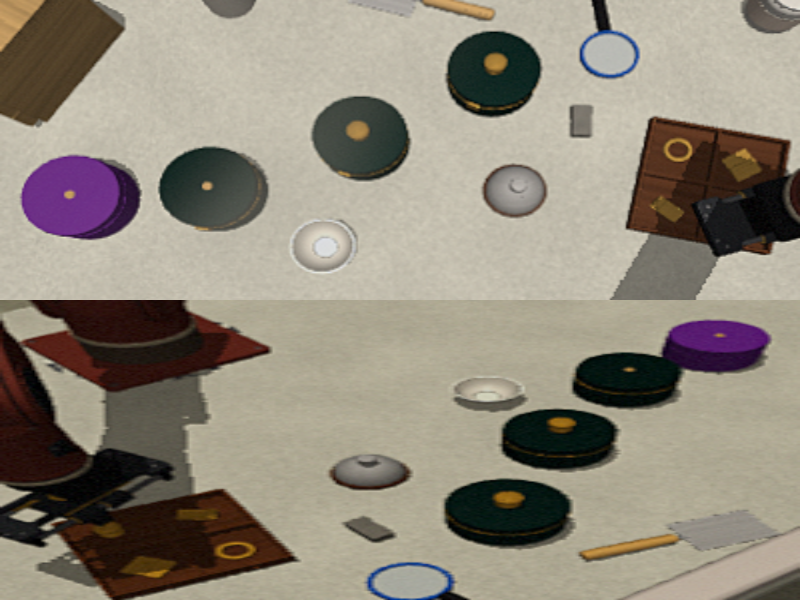

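The final views show the hand over the knob's compartment, at about (105,525) in the lower panel. The boxes, parts and bowl are where they began, and the bell button is up. I'm handing in.

```bash
python3 -c "
from bench import *
print(hand_in());s=read_state();print(s['clock'],s['tool_pos'],s['ft_force'])"
```

```text
the job is handed in; nothing more can be done
None
the job is handed in; nothing more can be done
```

I rang the bell, pointed at the bare green lid, then at the spare knob, and handed the job in still pointing there. `hand_in()` gives no verdict, so the result rests on these checks.

- **Bell:** pressed with closed fingertips to z 58.3 mm. Force went from 4.2 N to 16.7 N as the button bottomed out, more than the 5 N it needs. In the last view it was back up.
- **Bare lid:** fingertips held about 27 mm over it for 2.3 s, at (491, 353) against my wrist-camera measurement of (491, 353).
- **Spare knob:** fingertips held about 27 mm over it for 2.4 s up to my last reading at 16.15 s. They were at (464, -311) against a measured (463, -312).
- **Nothing else moved, as far as I could see:** the final pictures showed the boxes, tray parts, bowl and stone in place, judged by eye. The hand partly hid the spare knob. Wrist force stayed within noise (under 2 N) at every reading apart from the press.
- **Disagreement:** the scene camera read y up to 7 mm higher than the top camera for the bell, and 2–6 mm higher for the boxes and parts. The wrist camera agreed with the top camera to about 3 mm, so I aimed by the wrist camera.

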